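Index the framer's mitre saw to the right-hand hexagon stop and lock it

ROBOT

A 7-joint arm with a two-finger parallel gripper is mounted at the origin on the work surface; the furniture and walls round the work are solid. World frame = base frame: x ahead of the robot, y to its left, z up, the work surface at z = 0. Lengths are in mm, angles in rad, forces in N, time in s.
With the tool pointing down it reaches from about 400 to 875 mm from the base axis. Payload 19.3 kg.
Tool frame: the origin (TCP) lies midway between the tips of the shut fingers; the grasp point (between the pads) lies 19 mm behind it (ctrl.hold_point_z is the distance from the TCP to the grasp point, in mm); z points along the fingers, y is the line along which they close (so a half turn about z gives the same grasp; the last joint's range is limited). The gripper opens to 85 mm and grips with 20 to 120 N. Pads are 22 mm wide; open, the fingers measure 114 mm over their backs; the gripper's body (76 mm by 85 mm) begins 54 mm behind the grasp point. The pads swing forward as they close: fully open they stand 13 mm farther back than shut.
Start: joints at [1.124, 0.521, -0.036, 1.599, 0.021, 1.021, -0.113], TCP at [229.938, -581.156, 198.091] pointing down, gripper open.
Joint ranges: [-2.91, 2.91], [-0.3, 2.13], [-1.5, 1.42], [0.17, 2.43], [-1.26, 4.41], [0.16, 1.93], [-2.52, 2.52]. Speed limits (rad/s): [1.89, 1.89, 2.39, 2.39, 3.01, 3.01, 3.01].

INTERFACE

Orientations are given as a unit quaternion [w, x, y, z].
In Python, from bench import ctrl gives the robot as it stands.
- The arm moves only by the tool nudge_tcp, called after ">>>" as name(argument=value, ...) on one line, values as JSON. Schema: {"type":"object","properties":{"plan":{"type":"array","items":{"type":"array","items":{"type":"number"},"minItems":5,"maxItems":5},"minItems":1,"maxItems":10},"grip_force":{"type":"number"},"only":{"type":"string"},"quiet":{"type":"boolean"},"lines":{"type":"string"}},"required":["plan"],"additionalProperties":false}. plan is a list of rows, 1 to 10 of them, each of 5 numbers: dx, dy, dz in mm, then a turn about the tool's z in rad, then the finger opening in mm; each row is the pose to reach, as a shift and turn from the pose commanded when the call began, along the tool's axes at that moment; what a row does not reach only later rows make up. A row lasts 1/12 s, in which the tool goes at most 41.7 mm and 0.125 rad, less where a joint would pass 70% of its speed; a pose out of reach is approached as far as the arm can. The fingers move at their own pace and stop on an object; grip_force is the grip in N (left out, the last holds). Time passes only in rows, so rows that do not move let the fingers close. The tool returns the time, the measured TCP pose, the force, the opening and the grip force at its end. only (a regular expression) keeps the lines of the reply that match it, lines (a string "A,B") keeps lines A to B, and quiet returns only ok. Input that does not fit is refused with a message, and nothing moves.
- ctrl.state(): the state, without advancing time (a new reading comes with each control period).
- ctrl.capture(name): name is "scene" or "top"; returns a dict with "pixels" (420x560x3 uint8, red, green, blue), "depth" (420x560 float32, mm along the optical axis (not along the pixel's ray), 0 where there is no reading), "vertical_fov" (degrees; the focal length in pixels is half the picture's height over the tangent of half this angle, whatever the lens; pixels are square), "cx", "cy" (the principal point, pixels), "R" (3x3) and "t" (3): a world point X has camera coordinates R X + t. Camera axes: x right, y down, z forward; pixel columns grow to the right and rows downward; lengths in mm; the calibration is good to about 2 mm. A picture is of the moment at which its call begins.
- ctrl.job_done(): hands the job in; it is judged then, once.
The state is a dict: "time": time; "joints": joint angles; "qd": joint speeds; "joint_torque": joint torques, N m; "eef_pos": TCP position; "eef_rot": TCP orientation; "wrist_force": force on the tool from outside, world axes, zero at the start; "wrist_torque": the same for the moment, N m; "grip_width": finger opening in mm; "grasp_force": force on a finger pad.
Only numpy, scipy, OpenCV 4.12 (cv2) and the standard library are available. Lean on these libraries where they do the work, as an engineer would, in place of code of your own. Each camera call takes 0.05 s, during which the arm holds its last target. There are 200 camera calls.

TASK

Set the bench mitre saw for the right-hand mitres of a six-sided frame: push the orange tab of its index arm sideways until the arm has clicked into the stop at the red hexagon on the robot's right, and only then press the black lock lever on the arm's end fully down. Only push and press with the fingers: pick nothing up, do not shift the saw, and leave the gilt moulding on its bed and the things around it where they are.

Things in the scene. Friction and masses are not known exactly. Their poses are not given: they have to be found in the camera images.
- mitre_saw: Grey cast bench mitre saw, about 4 kg, loose on rubber feet. Origin on the bench under the arm's pivot; its -x side (arm, marks) faces the robot, y along its 300 x 70 mm aluminium bed (top 48 mm up, centred on the pivot). Fence at the back of the bed up to 96 mm. Round index plate in front, top 19 mm up, V-notched rim at 115 mm radius. Castellated lock rail at 168 to 186 mm radius, 16 mm high
- index_arm (a joint): Angle of the steel index arm about the vertical pivot, rad: 0 points to the saw's -x; it grows as its outer end swings to the saw's -y (the robot's right). A spring plunger clicks into stops every 0.262 rad (15 deg), -0.785 to 0.785: within 0.04 rad of a stop it pulls the arm in; about 4 N at the tab push it out, under 1 N between stops, where it stays as left. Right-hand red hexagon: 0.524
- tab (a point): Orange upright push tab on the index arm: 16 mm along the arm (125 to 141 mm from the pivot), 8 mm thick, from 32 to 72 mm above the bench. Point: its middle, 133 mm from the pivot axis, 60 mm up. Axes: x from tab to pivot along the arm, z up. Beside the tab is free space down to the 19 mm index plate. The arm is 24 to 36 mm wide here, top 32 mm up. Two guide posts by the bed reach 102 mm up
- lock_lever (a joint): Black lock lever hinged across the arm's outer end, 149 mm from the pivot: 0 = up (open, as found), 0.42 = pressed fully down, level (locked). It stays where it is left and takes about 2 N at its pad. Its steel tongue enters a slot of the lock rail, so it goes down only when the arm rests in a stop, and then it holds the arm
- lock_pad (a point): Ribbed pressing pad on top of the black lock lever, 20 mm wide across the arm, 48 mm out from the lever's hinge. Open it lies 191 mm from the pivot axis and 60 mm above the bench; fully down, 197 mm from the pivot axis and 41 mm up. The lever's free end is 10 mm further out
- red_mark_right (a point): Red hexagon, 20 mm across, 90 mm from the pivot on the index plate, on the robot's right; 20 mm up. At its stop the arm's 24 mm wide window lies over it. The marks from left to right: yellow square, red hexagon, blue twelve-sided mark, white bar (straight cut, middle), blue, red hexagon, yellow square
- moulding: Gilt moulding offcut 35 x 140 x 20 mm, loose on the left half of the saw's bed against the fence; origin in the middle of its underside, y along it
- small_jar: White jar with a black lid, 46 mm wide, 56 mm high, near the robot; origin under its centre
- pencil: Yellow pencil, 7 x 159 mm, lying near the robot, y along it
- cork_block: Brown cork sanding block, 61 x 101 x 32 mm; origin under its centre
- oak_offcut: Oak moulding offcut 30 x 120 x 19 mm lying on the bench, y along it
- rule: Folded yellow rule, 15 x 202 x 13 mm, lying near the robot, y along it. Beside it a big dark picture frame, held in a vice, juts out level over the bench, fixed, 105 to 155 mm up; its near rail runs along x between the robot and the saw, about 0.15 m to the right of the saw. Pass over it

How it is judged:
By the outcome, as a careful person would: the job done as asked, in the order asked, and still so for the second after the job is handed in, with the robot touching nothing.
It also fails if it takes over 48 s, if anything falls off the work surface, if the arm or the gripper's body presses on something with over 40 N, if the wrist force passes 120 N, or if a joint passes its speed limit or range.

## Working session

There is one attempt and no reset: what is moved stays moved. The work goes in short steps, Python scripts to look and compute and a tool call to move; the robot and the scene stay as the last step left them, time stands still between calls to the robot, and variables do not carry over. Pictures are saved under pics/ and viewed, at most 13 in all, crops included, and the job is handed in when it is done.

```bash
ls; mkdir -p pics
```

Create h.py:
```python
import numpy as np, cv2
from bench import ctrl
def cap(n):
    c=ctrl.capture(n); f=c["pixels"].shape[0]/2/np.tan(np.radians(c["vertical_fov"])/2); c["f"]=f; return c
def ray(c,u,v,z):
    R=np.array(c["R"]);t=np.array(c["t"]); o=-R.T@t
    d=R.T@np.array([(u-c["cx"])/c["f"],(v-c["cy"])/c["f"],1]); return o+d*(z-o[2])/d[2]
def dpt(c,u,v):
    R=np.array(c["R"]);t=np.array(c["t"]);d=c["depth"][int(v),int(u)]
    return R.T@(d*np.array([(u-c["cx"])/c["f"],(v-c["cy"])/c["f"],1])-t)
def cloud(c):
    R=np.array(c["R"]);t=np.array(c["t"]);v,u=np.mgrid[:420,:560];d=c["depth"]
    P=np.stack([(u-c["cx"])/c["f"]*d,(v-c["cy"])/c["f"]*d,d],-1); return (P-t)@R
def save(c,n,crop=None,k=1):
    im=c["pixels"][...,::-1]
    if crop: im=im[crop[1]:crop[3],crop[0]:crop[2]]
    cv2.imwrite("pics/"+n,cv2.resize(im,None,fx=k,fy=k))
```

Run:
```python
from h import *
for n in("scene","top"):
    c=cap(n); save(c,n+"0.png"); print(n,-np.array(c["R"]).T@c["t"],c["f"]); np.savez(n+"0.npz",**c)
s=ctrl.state(); print(s["time"],s["eef_pos"],s["eef_rot"],s["grip_width"])
```

```text
bench.py
pics
scene [-13.42299144 574.8806245  714.97909628] 394.476475227015
top [306.59480362 336.68753274 919.84731441] 506.95109998656426
0.1 [ 229.80662073 -580.84559354  197.55787216] [-5.10390830e-04  9.82308947e-01  1.87266801e-01 -1.30466992e-04] 85.37570325307014
```

View pics/scene0.png

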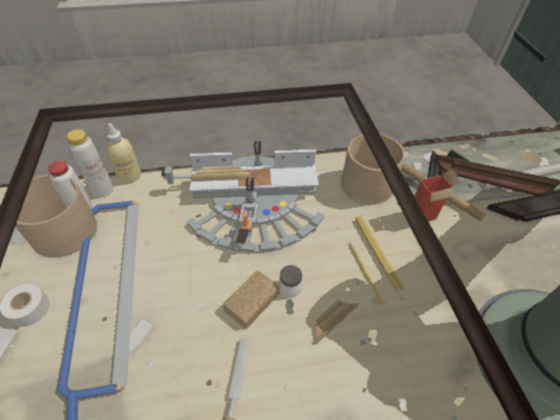

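View pics/top0.png

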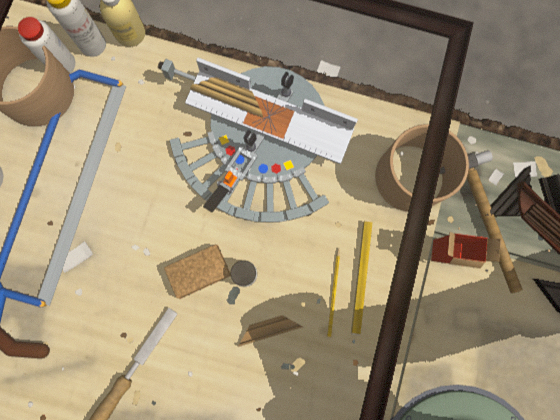

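The saw is at about (265,130) in the top view. Its arm points down-left, with the orange tab near (230,180) and the black lever near (216,198). The right-hand marks are blue (263,168), red (277,169) and yellow (289,165). Next I'll measure these.

Create m.py:
```python
from h import *
def blobs(c,z,lo,hi,box,amin=6):
    hsv=cv2.cvtColor(c["pixels"],cv2.COLOR_RGB2HSV); m=cv2.inRange(hsv,lo,hi)
    k=np.zeros_like(m);k[box[1]:box[3],box[0]:box[2]]=1;m*=k
    n,_,st,ce=cv2.connectedComponentsWithStats(m)
    return [(st[i,4],ce[i].round(1),ray(c,*ce[i],z).round(1),dpt(c,*ce[i]).round(1)) for i in range(1,n) if st[i,4]>=amin]
```

Run:
```python
from m import *
np.set_printoptions(suppress=True)
T=dict(np.load("top0.npz"));S=dict(np.load("scene0.npz"))
for nm,c,box in(("top",T,(170,110,330,225)),("scene",S,(180,175,330,255))):
    print(nm)
    for col,lo,hi,z in(("red",(0,150,90),(6,255,255),20),("red2",(172,150,90),(180,255,255),20),("orange",(7,190,140),(17,255,255),60),("yellow",(22,150,120),(34,255,255),20),("blue",(100,120,90),(125,255,255),20),("black",(0,0,0),(180,255,45),55)):
        for b in blobs(c,z,lo,hi,box,8): print(col,*b)
# frame heights, key pts
for p in((460,60),(440,130),(415,220),(385,340),(300,3)): print("frameTop",p,dpt(T,*p).round(0),ray(T,*p,155).round(0))
for p in((352,95),(200,103),(45,112),(420,230),(480,340),(20,170)): print("frameS",p,dpt(S,*p).round(0))
for p in((250,160),(287,85),(247,145),(195,90),(340,155),(350,125),(192,80)): print("saw",p,dpt(T,*p).round(0))
P=cloud(T); 
save(T,"topcrop.png",(160,50,360,230),4); save(S,"scenecrop.png",(150,130,340,270),4)
```

```text
top
red 56 [229.8 150.3] [555.9 408.8  20. ] [555.6 408.7  20.9]
red 60 [275.7 168. ] [524.2 324.5  20. ] [524.2 324.5  20.3]
orange 98 [229.7 178.6] [494.3 404.3  60. ] [492.4 403.6  68.8]
yellow 56 [223.6 139.6] [576.  420.7  20. ] [576.8 420.9  17.2]
yellow 60 [288.1 164.7] [530.9 302.   20. ] [531.3 301.9  18.3]
blue 54 [239.8 159.3] [539.3 390.2  20. ] [539.3 390.2  19.9]
blue 67 [262.9 168. ] [523.8 347.8  20. ] [523.7 347.8  20.5]
scene
red 13 [275.  208.2] [524.3 326.5  20. ] [526.2 325.6  17.5]
red 12 [236.2 210.2] [554.9 410.5  20. ] [556.8 409.9  17.6]
blue 23 [265.7 211.8] [523.1 350.6  20. ] [524.2 350.1  18.5]
frameTop (460, 60) [691.  19. 125.] [676.  31. 155.]
frameTop (440, 130) [569.  56. 122.] [558.  68. 155.]
frameTop (415, 220) [418. 104. 128.] [414. 112. 155.]
frameTop (385, 340) [233. 157. 137.] [235. 161. 155.]
frameTop (300, 3) [1393.  228. -878.] [769. 291. 155.]
frameS (352, 95) [722.  16. 117.]
frameS (200, 103) [853. 389. 113.]
frameS (45, 112) [958. 749. 121.]
frameS (420, 230) [277. 143. 134.]
frameS (480, 340) [ 67. 196. 142.]
frameS (20, 170) [755. 810. 128.]
saw (250, 160) [539. 372.  16.]
saw (287, 85) [655. 308.  89.]
saw (247, 145) [558. 376.  48.]
saw (195, 90) [655. 471.  57.]
saw (340, 155) [544. 211.  46.]
saw (350, 125) [590. 197.  76.]
saw (192, 80) [680. 480.  41.]
```

View pics/topcrop.png

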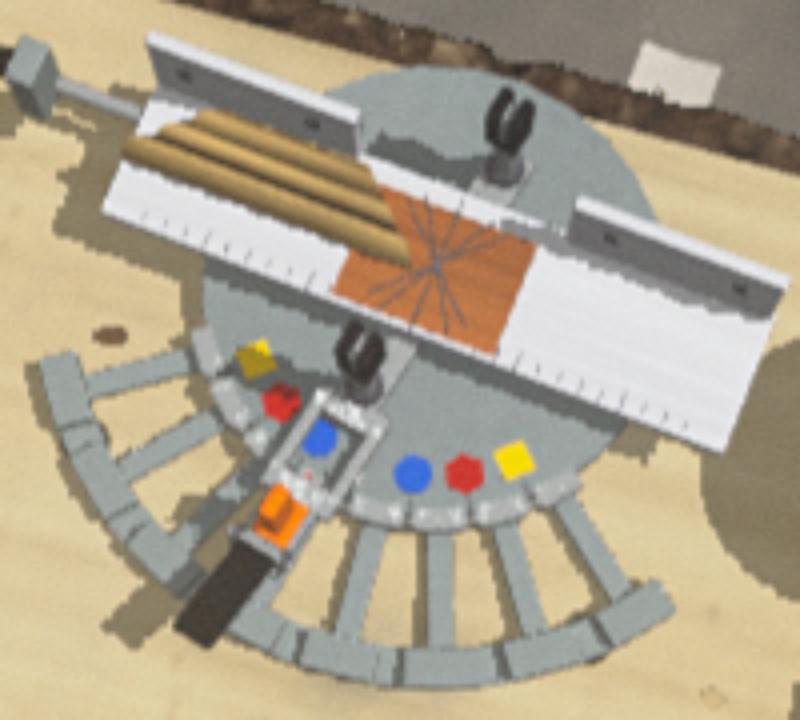

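View pics/scenecrop.png

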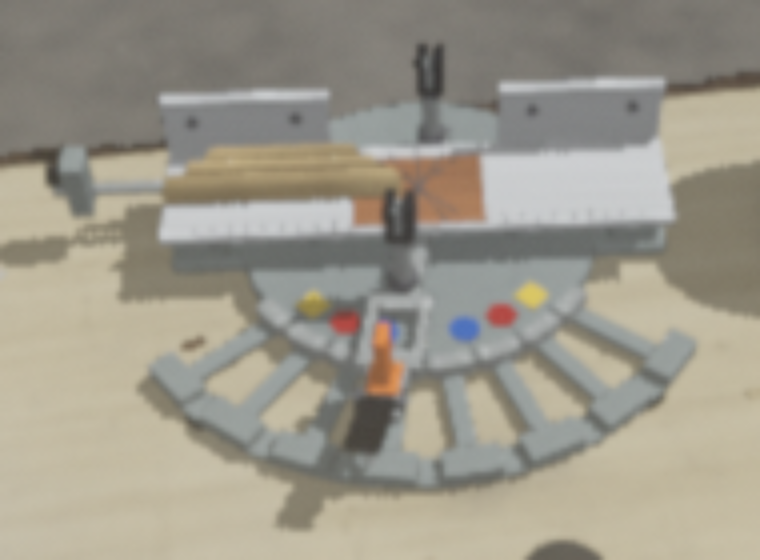

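Create fit.py:
```python
from m import *
from scipy.optimize import least_squares
from scipy.spatial.transform import Rotation as Ro
np.set_printoptions(suppress=True,precision=3)
A=np.radians([-45,-30,-15,15,30,45])
def saw(p,r,a): # p=pivot x,y,psi
    c,s=np.cos(p[2]),np.sin(p[2]); v=np.stack([-r*np.cos(a),-r*np.sin(a)],-1)
    return p[:2]+v@np.array([[c,s],[-s,c]])
def fit(M,A): return least_squares(lambda p:(saw(p,90,A)-M).ravel(),[610,340,-.36])
def togo(xyz,yaw): # shift in tool axes and turn; yaw = world angle of tool x
    s=ctrl.state(); w,x,y,z=s["eef_rot"]; R=Ro.from_quat([x,y,z,w]).as_matrix()
    y0=np.arctan2(R[1,0],R[0,0]); d=-(yaw-y0)
    return np.append(R.T@(np.array(xyz)-s["eef_pos"]),(d+np.pi)%(2*np.pi)-np.pi)
```

Run:
```python
from fit import *
M=np.array([[576,420.7],[555.9,408.8],[539.3,390.2],[523.8,347.8],[524.2,324.5],[530.9,302]])
r=fit(M[[1,2,3,4,5]],A[[1,2,3,4,5]]);p=r.x;print(p,r.fun.round(1)); np.save("p.npy",p)
T=dict(np.load("top0.npz"));S=dict(np.load("scene0.npz"))
o=np.array([494.3,404.3])-p[:2]; print("tab r",np.hypot(*o),"a",np.arctan2(o[1],o[0])-p[2]-np.pi+2*np.pi)
print("tab pred",saw(p,133,-.2618),saw(p,133,.5236),"pad end",saw(p,194,.5236))
for c in(T,S):
    P=cloud(c).reshape(-1,3);P=P[(c["depth"].ravel()>0)]
    for x in range(200,800,100): print(x,[int(P[k,2].max()) if (k:=(abs(P[:,0]-x-50)<50)&(abs(P[:,1]-y-50)<50)).sum()>5 else -1 for y in range(-500,600,100)])
y0=p[2]+np.pi-.2618+np.pi/2-np.pi
print("yaw",y0)
print("go",togo([620,-200,330],y0),togo([*saw(p,129,-.2618-.3),330],y0))
```

```text
[612.962 338.974  -0.358] [-0.1 -0.3  0.4  1.1 -0.4 -0.1 -0.  -0.3  0.1 -0.3]
tab r 135.4555910898946 a 6.138429562095542
tab pred [504.739 416.283] [481.771 317.114] pad end [421.601 307.088]
200 [-1, -1, -1, 24, 5, 4, 157, 15, 21, 35, 15]
300 [-1, -1, -6, 61, 127, 149, 152, 10, 59, 36, 36]
400 [-1, -1, 9, 68, 26, 148, 138, 19, 35, 74, 3]
500 [-1, -1, -1, 46, 28, 144, 116, 98, 104, 73, 19]
600 [-1, -1, -6, -1, 2, 140, 4, 101, 104, 99, 74]
700 [-1, -1, -1, -1, 132, 135, 133, 125, 24, 4, 135]
200 [-1, 62, 64, 22, 1, 1, 155, 14, 19, 33, 19]
300 [16, 62, 65, 65, 125, 147, 151, 8, 57, 56, 34]
400 [0, 1, 17, 66, 23, 146, 136, 18, 32, 72, 2]
500 [-4, -4, 12, 43, 23, 142, 113, 95, 102, 71, 18]
600 [-1, -1, -1, -3, -1, 136, 2, 98, 103, 97, 72]
700 [-1, -1, -1, -1, -1, 133, 131, 123, 20, 45, 135]
yaw 0.9505079984761338
go [ 502.934 -210.718 -132.253   -0.574] [ 659.808 -838.675 -131.603   -0.574]
```

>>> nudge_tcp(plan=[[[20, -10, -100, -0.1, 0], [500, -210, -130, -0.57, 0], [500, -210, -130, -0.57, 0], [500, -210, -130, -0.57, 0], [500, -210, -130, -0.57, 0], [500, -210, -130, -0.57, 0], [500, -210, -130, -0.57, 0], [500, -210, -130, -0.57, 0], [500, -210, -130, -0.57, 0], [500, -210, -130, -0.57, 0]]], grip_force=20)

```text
refused: plan[0]: the value is too long (schema: maxItems 5). Nothing was moved.
```

Refused on format, not on reach. It needs a list of rows, each a list of 5 numbers.

>>> nudge_tcp(plan=[[20, -10, -100, -0.1, 0], [500, -210, -130, -0.57, 0], [500, -210, -130, -0.57, 0], [500, -210, -130, -0.57, 0], [500, -210, -130, -0.57, 0], [500, -210, -130, -0.57, 0], [500, -210, -130, -0.57, 0], [500, -210, -130, -0.57, 0], [500, -210, -130, -0.57, 0], [500, -210, -130, -0.57, 0]], grip_force=20)

```text
time: 0.93
eef_pos: [501.6, -314.4, 301.0]
eef_rot: [-0.0, 0.89, 0.456, -0.0]
wrist_force: [0.0, -0.8, -0.2]
grip_width: -0.3
grasp_force: 0.0
```

Run:
```python
from fit import *
p=np.load("p.npy"); print(togo([600,100,330],.95),togo([*saw(p,129,-.5),330],.95),saw(p,129,-.5),ctrl.state()["joints"])
```

```text
[ 393.766 -162.386  -29.045   -0.003] [ 625.19  -417.022  -29.012   -0.003] [528.65  436.608] [ 0.657  0.391 -0.278  1.546  0.112  1.221 -0.263]
```

>>> nudge_tcp(plan=[[394, -162, 0, 0, 0], [394, -162, 0, 0, 0], [394, -162, 0, 0, 0], [394, -162, 0, 0, 0], [394, -162, 0, 0, 0], [394, -162, 0, 0, 0], [394, -162, 0, 0, 0], [394, -162, 0, 0, 0], [394, -162, 0, 0, 0], [394, -162, 0, 0, 0]])

```text
time: 1.77
eef_pos: [597.2, 91.1, 300.6]
eef_rot: [0.0, 0.89, 0.456, -0.0]
wrist_force: [0.4, -0.9, -1.0]
grip_width: 0.2
grasp_force: 0.0
```

>>> nudge_tcp(plan=[[230, -255, 0, 0, 0], [230, -255, 0, 0, 0], [230, -255, 0, 0, 0], [230, -255, 0, 0, 0], [230, -255, 0, 0, 0], [230, -255, 0, 0, 0], [230, -255, 0, 0, 0], [230, -255, 0, 0, 0], [230, -255, 0, 0, 0], [230, -255, 0, 0, 0]])

```text
time: 2.6
eef_pos: [522.2, 428.9, 299.7]
eef_rot: [-0.001, 0.889, 0.458, -0.001]
wrist_force: [0.1, 0.3, 0.3]
grip_width: 0.2
grasp_force: 0.0
```

Run:
```python
from fit import *
p=np.load("p.npy"); print(togo([*saw(p,129,-.5),48],.95-.238),saw(p,129,-.5),ctrl.state()["joints"])
for n in("top","scene"):
    c=cap(n);save(c,n+"1.png")
    P=cloud(c);hsv=cv2.cvtColor(c["pixels"],cv2.COLOR_RGB2HSV);m=cv2.inRange(hsv,(7,190,100),(17,255,255))>0
    k=m&(P[...,2]>45)&(P[...,2]<75)&(abs(P[...,0]-490)<60)&(abs(P[...,1]-380)<80)
    q=P[k]; print(n,len(q),q.mean(0) if len(q) else "")
    if len(q):
        for lo in(45,60,66):
            q2=q[q[:,2]>lo]
            if len(q2): o=q2.mean(0)[:2]-p[:2];print(lo,len(q2),np.hypot(*o),np.arctan2(o[1],o[0])-p[2]-np.pi)
```

```text
[ 10.225   1.378 251.702   0.24 ] [528.65  436.608] [-0.492  0.566 -0.477  1.298  0.253  1.338 -1.581]
top 40 [496.423 405.549  63.861]
45 40 134.21520377894163 -0.16053963972880458
60 27 134.2212633431153 -0.1667589321387668
66 23 133.8192451690631 -0.17060141903822013
scene 0
```

View pics/scene1.png

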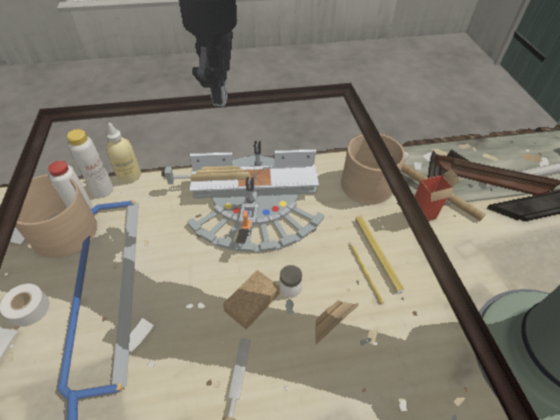

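The scene view shows the shut gripper above and behind the saw at (215,70). The index arm is unmoved at (247,225), measured at about -0.17 rad, so it sits between stops. I'll go down on the tab's left side.

Add to fit.py:
```python
P0=np.load("p.npy")
def push(a,z=48,off=15,r=129):
    th=P0[2]+np.pi+a; t=np.array([-np.sin(th),np.cos(th)])
    return [*(saw(P0,r,a)-off*t),z], th+np.pi/2-np.pi
```

```bash
python3 -c "
from fit import *
print(push(-.3),togo(*push(-.3)))"
```

```text
([np.float64(520.1125530779453), np.float64(429.7755414821289), 48], np.float64(0.912307998476134)) [  1.638  -6.465 252.144   0.035]
```

>>> nudge_tcp(plan=[[0, -6, 40, 0.03, 0], [0, -6, 80, 0.03, 0], [0, -6, 120, 0.03, 0], [0, -6, 150, 0.03, 0], [0, -6, 180, 0.03, 0], [0, -6, 200, 0.03, 0], [0, -6, 220, 0.03, 0], [0, -6, 240, 0.03, 0], [0, -6, 250, 0.03, 0], [0, -6, 250, 0.03, 0]])

```text
time: 3.53
eef_pos: [519.7, 426.3, 48.7]
eef_rot: [0.001, 0.897, 0.442, -0.001]
wrist_force: [0.2, -0.6, -0.9]
grip_width: 0.3
grasp_force: 0.0
```

Run:
```python
from fit import *
print(togo(*push(-.3)))
for a in np.arange(-.2,.53,.08): print(round(a,2),togo(*push(a)))
```

```text
[ 2.992 -1.823  0.723  0.003]
-0.2 [-9.959 -2.716  0.765 -0.097]
-0.12 [-20.343  -2.496   0.799  -0.177]
-0.04 [-30.677  -1.448   0.833  -0.257]
0.04 [-40.894   0.424   0.866  -0.337]
0.12 [-50.928   3.106   0.898  -0.417]
0.2 [-60.716   6.581   0.93   -0.497]
0.28 [-70.195  10.827   0.961  -0.577]
0.36 [-79.305  15.817   0.99   -0.657]
0.44 [-87.986  21.52    1.017  -0.737]
0.52 [-96.184  27.897   1.044  -0.817]
```

>>> nudge_tcp(plan=[[-5, -2, 0, -0.05, 0], [-10, -3, 0, -0.1, 0], [-15, -3, 0, -0.14, 0], [-20, -2, 0, -0.18, 0], [-25, -2, 0, -0.21, 0], [-30, -1, 0, -0.25, 0], [-35, -1, 0, -0.29, 0], [-41, 0, 0, -0.34, 0], [-46, 2, 0, -0.38, 0], [-51, 3, 0, -0.42, 0]])

```text
time: 4.37
eef_pos: [491.9, 385.5, 51.8]
eef_rot: [0.0, 0.784, 0.62, 0.001]
wrist_force: [-0.7, -0.3, 0.1]
grip_width: -0.2
grasp_force: 0.0
```

Run:
```python
from fit import *
for a in np.arange(.12,.56,.04): print(round(a,2),togo(*push(a)))
c=cap("top");save(c,"top2.png",(160,50,360,230),4)
```

```text
0.12 [-1.636 -0.358  3.809  0.006]
0.16 [-6.804 -0.885  3.805 -0.034]
0.2 [-11.988  -1.204   3.801  -0.074]
0.24 [-17.182  -1.316   3.797  -0.114]
0.28 [-22.375  -1.22    3.794  -0.154]
0.32 [-27.561  -0.916   3.791  -0.194]
0.36 [-32.73   -0.406   3.788  -0.234]
0.4 [-37.875   0.311   3.785  -0.274]
0.44 [-42.987   1.233   3.783  -0.314]
0.48 [-48.057   2.359   3.781  -0.354]
0.52 [-53.079   3.687   3.779  -0.394]
0.56 [-58.044   5.215   3.777  -0.434]
```

View pics/top2.png

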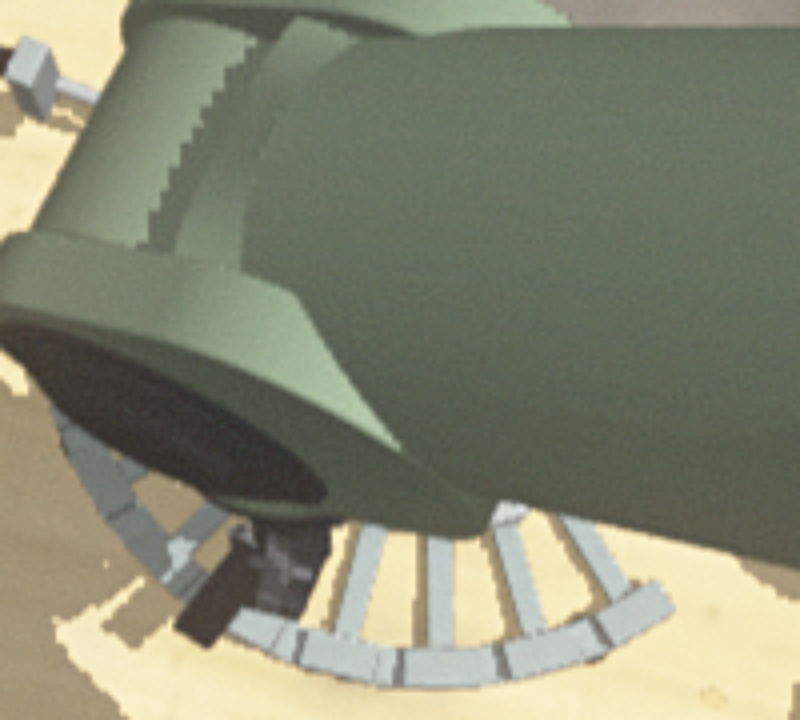

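The lever is still at (205,610) in the crop, so the arm hasn't moved. Before going on I'll find where the finger is relative to the tab.

Run:
```python
from fit import *
s=ctrl.state();print(s["eef_pos"],s["time"],s["wrist_force"])
for n in("top","scene"):
    c=cap(n);T=lambda X:(lambda q:(q[:2]/q[2]*c["f"]+[c["cx"],c["cy"]]).round(1))(np.array(c["R"])@X+c["t"])
    print(n,"TCP",T(s["eef_pos"]),"+40",T(s["eef_pos"]+[0,0,40]),"tab",[T(np.array([*saw(P0,133,a),60])) for a in(-.17,.12)],"pad",[T(np.array([*saw(P0,191,a),60])) for a in(-.17,0,.12)])
    if n=="scene": save(c,"scene2.png",(150,130,340,270),4)
```

```text
[491.63  384.6    51.676] 4.4167 [ 1.195 -0.158 -0.432]
top TCP [241.3 181.3] +40 [240.1 176.3] tab [array([228.8, 176.4]), array([249.2, 185. ])] pad [array([210.9, 204.7]), array([227.8, 213. ]), array([240.5, 217.1])]
scene TCP [256.9 217.5] +40 [256.3 205.4] tab [array([246.4, 216.1]), array([264.3, 215.6])] pad [array([242.2, 237.8]), array([258. , 238.1]), array([269.1, 237. ])]
```

View pics/scene2.png

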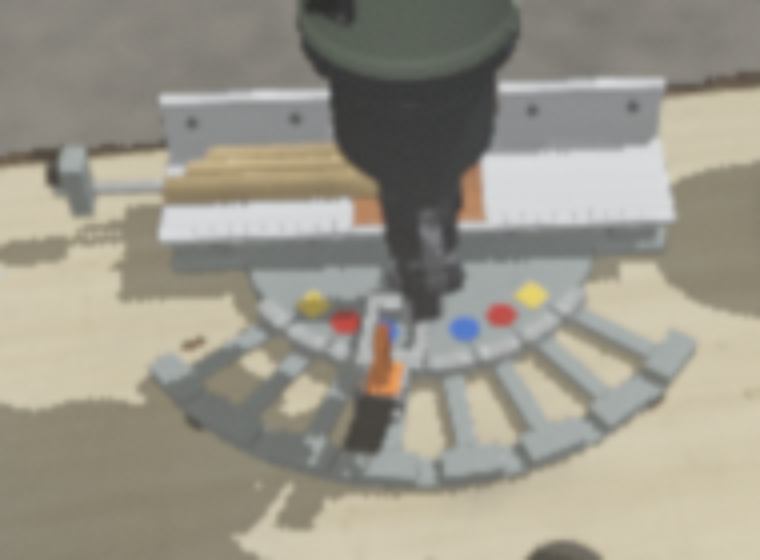

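Run:
```python
from fit import *
for n,pts in(("top",[(232,190),(235,194),(228,186),(238,188),(216,198)]),("scene",[(256,208),(255,204),(255,198),(257,190),(248,178),(246,218)])):
    c=cap(n)
    for q in pts: print(n,q,dpt(c,*q).round(1),c["pixels"][q[1],q[0]])
    P=cloud(c);k=(abs(P[...,0]-500)<70)&(abs(P[...,1]-385)<50)&(P[...,2]>40)&(P[...,2]<200)&(c["pixels"].max(-1)<110)&(c["depth"]>0)
    Q=P[k]
    for z in range(40,180,15):
        q=Q[(Q[:,2]>=z)&(Q[:,2]<z+15)]
        if len(q): print(z,len(q),q.min(0).round(),q.max(0).round())
```

```text
top (232, 190) [450.4 390.9 182.4] [96 93 91]
top (235, 194) [446.3 386.9 172.8] [109 110 106]
top (228, 186) [454.2 396.1 192.9] [101  99 100]
top (238, 188) [459.8 384.  151.3] [73 70 66]
top (216, 198) [461.8 428.1  49. ] [77 70 66]
40 120 [450. 417.  40.] [492. 435.  55.]
55 42 [437. 425.  55.] [459. 435.  66.]
85 1 [481. 381.  96.] [481. 381.  96.]
100 2 [477. 382. 105.] [477. 384. 107.]
130 16 [458. 380. 137.] [470. 386. 144.]
145 29 [445. 381. 146.] [464. 403. 160.]
160 58 [434. 383. 160.] [457. 412. 175.]
175 154 [430. 382. 175.] [460. 410. 190.]
scene (256, 208) [480.  390.   98.3] [70 69 67]
scene (255, 204) [452.3 402.  145.4] [69 67 66]
scene (255, 198) [439.8 406.  177.2] [74 74 73]
scene (257, 190) [448.5 398.1 186.7] [122 122 125]
scene (248, 178) [478.2 403.6 192.5] [67 66 66]
scene (246, 218) [491.6 409.3  62.5] [142  94  65]
40 70 [452. 378.  40.] [560. 435.  55.]
55 10 [438. 429.  55.] [450. 435.  63.]
85 21 [477. 381.  86.] [488. 397. 100.]
100 27 [477. 382. 101.] [497. 399. 112.]
115 1 [487. 401. 124.] [487. 401. 124.]
130 20 [464. 380. 130.] [490. 406. 144.]
145 61 [443. 376. 145.] [489. 410. 159.]
160 89 [431. 376. 160.] [503. 414. 175.]
175 143 [431. 374. 175.] [500. 413. 190.]
```

Run:
```python
from fit import *
c=cap("scene")
for v in range(196,224,2): print(v,[(tuple(dpt(c,u,v).round().astype(int).tolist()),int(c["pixels"][v,u].mean())) for u in(252,255,258,261)])
s=ctrl.state();print(s["eef_pos"],s["grip_width"],s["joints"])
save(c,"s3.png",(220,160,290,230),8)
```

```text
196 [((452, 407, 170), 86), ((444, 404, 178), 89), ((441, 400, 179), 98), ((446, 392, 170), 94)]
198 [((442, 411, 177), 71), ((440, 406, 176), 76), ((437, 401, 178), 91), ((436, 396, 177), 80)]
200 [((437, 413, 177), 69), ((436, 408, 177), 75), ((434, 402, 176), 96), ((433, 397, 175), 82)]
202 [((437, 413, 173), 66), ((435, 408, 172), 70), ((433, 403, 172), 83), ((433, 397, 169), 79)]
204 [((439, 413, 164), 67), ((448, 403, 150), 70), ((478, 386, 112), 73), ((551, 350, 18), 141)]
206 [((479, 399, 109), 85), ((480, 392, 105), 69), ((479, 386, 104), 75), ((546, 353, 17), 160)]
208 [((485, 397, 96), 91), ((483, 391, 95), 68), ((477, 387, 100), 74), ((540, 355, 18), 159)]
210 [((485, 397, 90), 98), ((480, 392, 93), 123), ((479, 386, 91), 127), ((534, 358, 17), 164)]
212 [((537, 379, 17), 121), ((523, 377, 31), 179), ((532, 366, 17), 163), ((529, 360, 18), 164)]
214 [((532, 381, 18), 120), ((518, 379, 31), 179), ((527, 368, 17), 165), ((523, 362, 18), 165)]
216 [((527, 383, 17), 127), ((512, 381, 32), 183), ((521, 371, 17), 167), ((518, 364, 17), 165)]
218 [((510, 389, 31), 178), ((508, 383, 31), 174), ((516, 373, 17), 171), ((512, 367, 18), 172)]
220 [((505, 391, 31), 178), ((508, 383, 23), 151), ((508, 376, 19), 179), ((506, 370, 19), 179)]
222 [((501, 393, 29), 144), ((509, 383, 16), 131), ((506, 377, 15), 137), ((502, 371, 17), 131)]
[491.496 386.44   51.129] -0.11049089222593485 [-0.422  0.747 -0.514  1.691  0.47   0.829 -1.381]
```

View pics/s3.png

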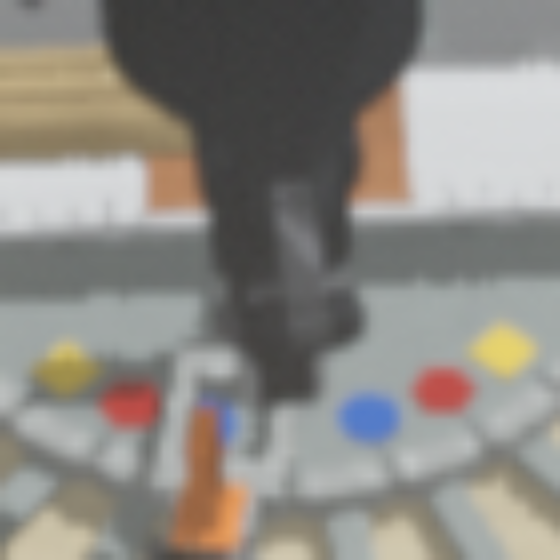

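The finger tip is at crop (285,395) in the scene view. Its depth puts it at z≈88 mm, while the state reports about 51. The saw's surfaces measure correctly (plate 17 to 18, arm 31), so the gripper really is about 35 mm higher than reported and it passed over the tab. I'll go back the same way and measure again there.

Add to fit.py:
```python
def tip(n="scene"):
    c=cap(n);s=ctrl.state()["eef_pos"];P=cloud(c)
    k=(np.hypot(P[...,0]-s[0],P[...,1]-s[1])<22)&(P[...,2]>35)&(P[...,2]<s[2]+70)&(c["pixels"].max(-1)<140)&(c["pixels"].std(-1)<12)&(c["depth"]>0)
    q=P[k]; q=q[np.argsort(q[:,2])]
    print(n,"tip low z",q[:12].round(0).tolist(),"state",np.round(s,1),"n",len(q)); return c
```

```bash
python3 -c "
from fit import *
for a in(.0,-.3): print(togo(*push(a)))"
```

```text
[12.896  3.005  3.137  0.123]
[48.811 17.725  3.161  0.423]
```

>>> nudge_tcp(plan=[[13, 3, 0, 0.12, 0], [25, 6, 0, 0.22, 0], [37, 12, 0, 0.32, 0], [49, 18, 0, 0.42, 0], [49, 18, 0, 0.42, 0], [49, 18, 0, 0.42, 0], [49, 18, 0, 0.42, 0]])

```text
time: 5.25
eef_pos: [519.7, 429.4, 50.6]
eef_rot: [0.0, 0.896, 0.443, -0.0]
wrist_force: [-0.2, -0.0, 0.2]
grip_width: 0.4
grasp_force: 0.0
```

Run:
```python
from fit import *
tip();tip("top"); print(togo(*push(-.3)),ctrl.state()["time"])
```

```text
scene tip low z [[511.0, 430.0, 84.0], [513.0, 433.0, 84.0], [517.0, 421.0, 86.0], [511.0, 430.0, 88.0], [509.0, 428.0, 88.0], [510.0, 425.0, 89.0], [521.0, 443.0, 90.0], [507.0, 433.0, 90.0], [511.0, 429.0, 90.0], [510.0, 427.0, 91.0], [511.0, 425.0, 91.0], [507.0, 433.0, 93.0]] state [519.8 429.2  50.7] n 80
top tip low z [[514.0, 419.0, 91.0], [512.0, 420.0, 92.0], [515.0, 419.0, 93.0], [513.0, 420.0, 93.0], [509.0, 428.0, 97.0], [507.0, 430.0, 98.0], [508.0, 430.0, 99.0], [512.0, 421.0, 99.0], [508.0, 425.0, 99.0], [510.0, 428.0, 100.0], [513.0, 420.0, 101.0], [506.0, 431.0, 103.0]] state [519.9 429.1  50.7] n 18
[ 0.705 -0.211  2.73   0.006] 5.35
```

>>> nudge_tcp(plan=[[0, 0, 5, 0, 0], [0, 0, 10, 0, 0], [0, 0, 15, 0, 0], [0, 0, 20, 0, 0], [0, 0, 20, 0, 0], [0, 0, 20, 0, 0]])

```text
time: 5.85
eef_pos: [519.8, 429.4, 30.2]
eef_rot: [0.0, 0.897, 0.443, -0.0]
wrist_force: [-0.5, -0.5, 0.0]
grip_width: 0.0
grasp_force: 0.0
```

Run:
```python
from fit import *
tip(); print(togo(*push(-.3)))
```

```text
scene tip low z [[513.0, 431.0, 63.0], [510.0, 427.0, 68.0], [510.0, 429.0, 68.0], [509.0, 431.0, 70.0], [507.0, 434.0, 71.0], [510.0, 427.0, 71.0], [510.0, 429.0, 72.0], [510.0, 431.0, 73.0], [511.0, 442.0, 73.0], [510.0, 440.0, 74.0], [512.0, 439.0, 74.0], [509.0, 438.0, 74.0]] state [520.  429.6  30.6] n 71
[  0.168  -0.014 -17.393   0.005]
```

The offset is constant at about +34 mm. I'll go down 14 mm more and then push.

>>> nudge_tcp(plan=[[0, 0, 5, 0, 0], [0, 0, 10, 0, 0], [0, 0, 14, 0, 0], [0, 0, 14, 0, 0], [0, 0, 14, 0, 0]])

```text
time: 6.32
eef_pos: [519.9, 429.5, 16.4]
eef_rot: [0.0, 0.897, 0.443, -0.0]
wrist_force: [-0.1, -0.3, 0.4]
grip_width: 0.4
grasp_force: 0.0
```

Run:
```python
from fit import *
tip()
for a in np.arange(-.25,.2,.05): print(round(a,2),togo(*push(a,14)))
```

```text
scene tip low z [[511.0, 430.0, 51.0], [517.0, 421.0, 53.0], [511.0, 428.0, 53.0], [512.0, 430.0, 54.0], [510.0, 437.0, 55.0], [513.0, 429.0, 55.0], [517.0, 420.0, 56.0], [521.0, 444.0, 57.0], [515.0, 444.0, 57.0], [507.0, 436.0, 58.0], [513.0, 442.0, 58.0], [511.0, 425.0, 59.0]] state [520.  429.6  16.6] n 74
-0.25 [-6.306 -0.656  2.643 -0.045]
-0.2 [-12.792  -0.95    2.644  -0.095]
-0.15 [-19.285  -0.92    2.644  -0.145]
-0.1 [-25.768  -0.565   2.645  -0.195]
-0.05 [-32.225   0.114   2.645  -0.245]
-0.0 [-38.64    1.114   2.646  -0.295]
0.05 [-44.998   2.434   2.647  -0.345]
0.1 [-51.281   4.069   2.647  -0.395]
0.15 [-57.475   6.017   2.647  -0.445]
```

>>> nudge_tcp(plan=[[-6, -1, 0, -0.05, 0], [-13, -1, 0, -0.1, 0], [-19, -1, 0, -0.15, 0], [-25, -1, 0, -0.19, 0], [-30, 0, 0, -0.23, 0], [-35, 1, 0, -0.27, 0], [-40, 1, 0, -0.31, 0], [-45, 2, 0, -0.35, 0], [-50, 4, 0, -0.38, 0], [-55, 5, 0, -0.42, 0]])

```text
time: 7.2
eef_pos: [491.1, 384.0, 17.3]
eef_rot: [-0.001, 0.784, 0.62, 0.001]
wrist_force: [3.3, 3.2, -1.1]
grip_width: 0.2
grasp_force: 2.2
```

Run:
```python
from fit import *
s=ctrl.state();print(s["eef_pos"],s["wrist_force"])
c=cap("scene"); P=cloud(c);hsv=cv2.cvtColor(c["pixels"],cv2.COLOR_RGB2HSV);m=cv2.inRange(hsv,(5,170,80),(17,255,255))>0
k=m&(P[...,2]>34)&(P[...,2]<75)&(np.hypot(P[...,0]-P0[0],P[...,1]-P0[1])<150)&(P[...,0]<540); q=P[k];print(len(q))
if len(q): o=q.mean(0)[:2]-P0[:2];print(q.mean(0),np.hypot(*o),np.arctan2(o[1],o[0])-P0[2]-np.pi)
for a in np.arange(.12,.58,.05): print(round(a,2),togo(*push(a,14)))
```

```text
[491.071 383.988  17.332] [ 3.345  3.174 -1.082]
0
0.12 [1.407 0.002 3.21  0.009]
0.17 [-5.053 -0.645  3.202 -0.041]
0.22 [-11.538  -0.969   3.194  -0.091]
0.27 [-18.03   -0.969   3.187  -0.141]
0.32 [-24.515  -0.643   3.179  -0.191]
0.37 [-30.975   0.005   3.172  -0.241]
0.42 [-37.395   0.976   3.166  -0.291]
0.47 [-43.758   2.267   3.159  -0.341]
0.52 [-50.049   3.874   3.153  -0.391]
0.57 [-56.252   5.793   3.147  -0.441]
```

>>> nudge_tcp(plan=[[-5, -1, 0, -0.04, 0], [-10, -1, 0, -0.08, 0], [-15, -1, 0, -0.12, 0], [-20, -1, 0, -0.16, 0], [-25, -1, 0, -0.2, 0], [-30, 0, 0, -0.24, 0], [-34, 1, 0, -0.27, 0], [-38, 1, 0, -0.3, 0], [-42, 2, 0, -0.33, 0], [-44, 2, 0, -0.34, 0]])

```text
time: 8.08
eef_pos: [482.7, 339.9, 17.1]
eef_rot: [-0.0, 0.668, 0.744, 0.001]
wrist_force: [2.1, 2.9, 0.3]
grip_width: 0.3
grasp_force: 1.1
```

Add to fit.py:
```python
def lever():
    for n in("scene","top"):
        c=cap(n);P=cloud(c);r=np.hypot(P[...,0]-P0[0],P[...,1]-P0[1])
        k=(r>160)&(r<205)&(P[...,2]>28)&(P[...,2]<75)&(c["pixels"].max(-1)<110)&(P[...,0]<P0[0]-60)&(c["depth"]>0)
        q=P[k]
        if len(q)>3:
            d=q[:,:2]-P0[:2];a=(np.arctan2(d[:,1],d[:,0])-P0[2]-np.pi+np.pi)%(2*np.pi)-np.pi
            print(n,"lever a",np.median(a),(a.min()+a.max())/2,"n",len(q),"zmax",np.percentile(q[:,2],95),"rmax",np.hypot(*d.T).max())
```

Run:
```python
from fit import *
s=ctrl.state();print(s["eef_pos"],s["wrist_force"]); lever()
for a in (.47,.5,.52,.54,.56): print(a,togo(*push(a,14)))
c=cap("top");save(c,"top4.png",(160,50,360,230),4)
```

```text
[482.718 339.874  17.092] [2.145 2.939 0.308]
scene lever a 0.4525633499274111 0.44768143743722977 n 104 zmax 61.668852910134184 rmax 201.2439923556922
top lever a 0.4875035539474677 0.4771858169027676 n 183 zmax 62.90376773321197 rmax 201.15481178827955
0.47 [ 0.06   0.562  2.894 -0.007]
0.5 [-3.819  0.197  2.894 -0.037]
0.52 [-6.41   0.018  2.895 -0.057]
0.54 [-9.004 -0.109  2.895 -0.077]
0.56 [-11.6    -0.184   2.895  -0.097]
```

View pics/top4.png

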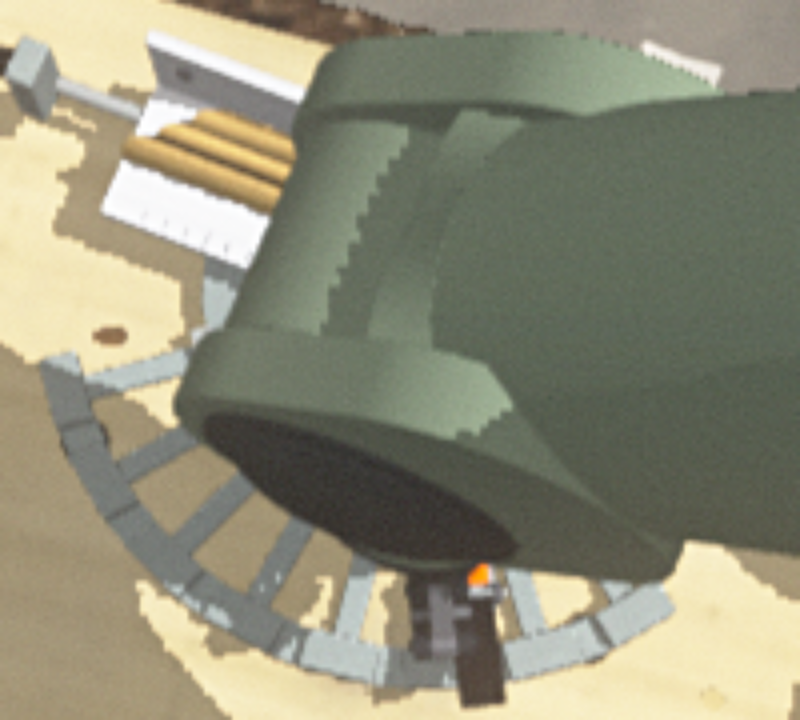

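The top crop shows the tab moved to (480,575) and the lever at (485,650), just short of the red slot. The saw is unshifted. I'll nudge it the last few mm.

>>> nudge_tcp(plan=[[-1, 0, 0, -0.01, 0], [-2, 0, 0, -0.02, 0], [-3, 0, 0, -0.03, 0], [-4, 0, 0, -0.04, 0], [-5, 0, 0, -0.05, 0], [-5, 0, 0, -0.05, 0]])

```text
time: 8.73
eef_pos: [482.9, 334.4, 16.7]
eef_rot: [0.0, 0.65, 0.76, -0.0]
wrist_force: [0.3, -0.6, 0.5]
grip_width: 0.2
grasp_force: 0.0
```

Run:
```python
from fit import *
s=ctrl.state();print(s["eef_pos"],s["wrist_force"]); lever()
for a in (.5,.52): print(a,togo(*push(a,14)))
```

```text
[482.923 334.398  16.703] [ 0.345 -0.619  0.521]
scene lever a 0.49486490823506735 0.49460001516350216 n 107 zmax 61.43561274126612 rmax 200.42245494879396
top lever a 0.5297216635169075 0.5206677418637251 n 179 zmax 62.32196452364544 rmax 200.45228140433818
0.5 [0.944 0.414 2.715 0.014]
0.52 [-1.634  0.103  2.715 -0.006]
```

>>> nudge_tcp(plan=[[6, 0, 0, 0, 0], [14, 0, 0, 0, 0], [16, 0, -30, 0, 0], [16, 0, -60, 0, 0], [16, 0, -80, 0, 0], [16, 0, -80, 0, 0]])

```text
time: 9.33
eef_pos: [481.4, 353.0, 100.8]
eef_rot: [0.0, 0.65, 0.76, 0.003]
wrist_force: [1.4, 0.3, 0.4]
grip_width: -0.2
grasp_force: 0.0
```

Run:
```python
from fit import *
lever(); 
for r in(133,198):
    print(togo(*push(.5236,70,0,r)),push(.5236,70,0,r))
c=cap("scene");save(c,"scene5.png",(150,130,340,270),4)
```

```text
scene lever a 0.4930175711898457 0.5003463784444961 n 104 zmax 60.835844702398965 rmax 200.7821266410017
top lever a 0.5167543841852655 0.5203521055074334 n 242 zmax 62.21033843783946 rmax 200.44317373234264
[-34.005  -4.081  27.21   -0.009] ([np.float64(481.7709656473919), np.float64(317.1136279351822), 70], np.float64(1.7359079984761348))
[-34.582 -69.079  27.131  -0.009] ([np.float64(417.65496520137225), np.float64(306.43006641263673), 70], np.float64(1.7359079984761348))
```

View pics/scene5.png

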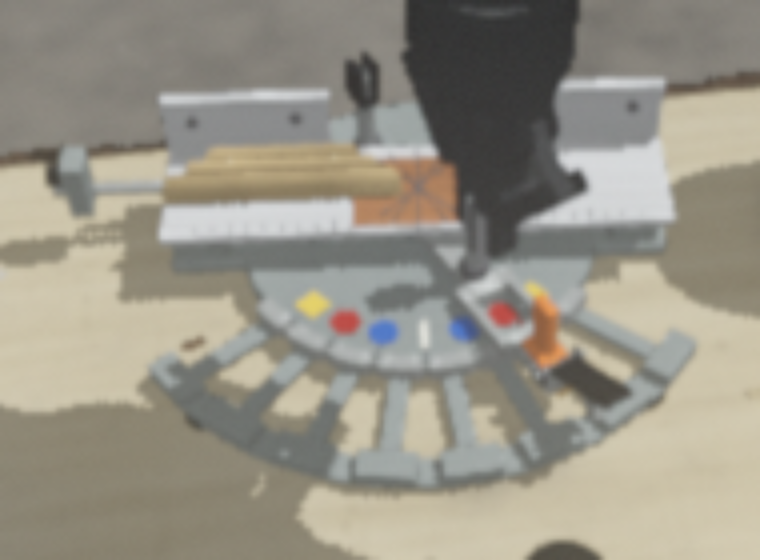

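The window now sits over the right red hexagon at (503,315), with the lever at (590,380) still up and the saw and moulding unchanged. Next I'll move over the lever pad.

>>> nudge_tcp(plan=[[-10, -30, 0, -0.01, 0], [-25, -60, 0, -0.01, 0], [-34, -69, 0, -0.01, 0], [-34, -69, 10, -0.01, 0], [-34, -69, 30, -0.01, 0], [-34, -69, 40, -0.01, 0], [-34, -69, 40, -0.01, 0]])

```text
time: 10.07
eef_pos: [416.4, 305.7, 54.1]
eef_rot: [-0.001, 0.646, 0.763, -0.002]
wrist_force: [-0.3, -0.4, -0.3]
grip_width: 0.2
grasp_force: 0.0
```

Run:
```python
from fit import *
tip();tip("top"); print(togo(*push(.5236,7,0,198)))
```

```text
scene tip low z [[433.0, 316.0, 36.0], [432.0, 314.0, 37.0], [434.0, 316.0, 40.0], [438.0, 310.0, 52.0], [437.0, 308.0, 52.0], [428.0, 321.0, 52.0], [435.0, 316.0, 53.0], [431.0, 320.0, 53.0], [431.0, 322.0, 53.0], [435.0, 311.0, 53.0], [435.0, 318.0, 54.0], [431.0, 311.0, 54.0]] state [416.7 306.2  55.4] n 191
top tip low z [] state [417.1 306.6  56.2] n 0
[-0.213  0.6   49.214  0.001]
```

>>> nudge_tcp(plan=[[0, 0, 10, 0, 0], [0, 0, 18, 0, 0], [0, 0, 24, 0, 0], [0, 0, 28, 0, 0], [0, 0, 32, 0, 0], [0, 0, 36, 0, 0], [0, 0, 39, 0, 0], [0, 0, 42, 0, 0], [0, 0, 44, 0, 0], [0, 0, 44, 0, 0]])

```text
time: 11.0
eef_pos: [417.4, 306.2, 12.4]
eef_rot: [-0.0, 0.646, 0.763, -0.0]
wrist_force: [-0.1, 1.0, 1.1]
grip_width: 0.3
grasp_force: 0.0
```

```bash
python3 -c "
from fit import *
lever()"
```

```text
scene lever a 0.4674961250202063 0.4978187088373849 n 106 zmax 68.89069021361851 rmax 204.72611575488878
```

>>> nudge_tcp(plan=[[0, 0, 2, 0, 0], [0, 0, 4, 0, 0], [0, 0, 5, 0, 0], [0, 0, 6, 0, 0], [0, 0, 7, 0, 0], [0, 0, 7, 0, 0]])

```text
time: 11.6
eef_pos: [417.5, 306.3, 5.9]
eef_rot: [0.0, 0.646, 0.763, 0.0]
wrist_force: [-2.7, -1.4, 9.3]
grip_width: -0.2
grasp_force: 5.0
```

>>> nudge_tcp(plan=[[0, 0, 1, 0, 0], [0, 0, 2, 0, 0], [0, 0, 3, 0, 0], [0, 0, 3, 0, 0]])

```text
time: 11.93
eef_pos: [417.4, 307.3, 4.3]
eef_rot: [0.0, 0.646, 0.764, 0.001]
wrist_force: [-11.7, -4.8, 45.9]
grip_width: -0.4
grasp_force: 22.7
```

The force rose sharply at a tip height of about 39 to 40 mm, so the lever is at its end stop. I'll lift off and check.

>>> nudge_tcp(plan=[[0, 0, -10, 0, 0], [0, 0, -40, 0, 0], [0, 0, -80, 0, 0], [0, 0, -120, 0, 0], [0, 0, -150, 0, 0], [0, 100, -170, 0, 0], [0, 100, -170, 0, 0], [0, 100, -170, 0, 0], [0, 100, -170, 0, 0]])

```text
time: 12.68
eef_pos: [520.1, 322.4, 173.0]
eef_rot: [0.0, 0.647, 0.762, 0.001]
wrist_force: [0.0, -0.0, 0.3]
grip_width: -0.1
grasp_force: 0.0
```

Run:
```python
from fit import *
lever()
for n in("scene","top"):
    c=cap(n)
    for col,lo,hi in(("red",(0,150,90),(6,255,255)),("blue",(100,120,90),(125,255,255))):
        for b in blobs(c,20,lo,hi,(170,110,330,225) if n=="top" else (180,175,330,255),8): print(n,col,*b)
    if n=="scene": save(c,"scene6.png",(150,130,350,270),4)
```

```text
scene lever a 0.4995085017796992 0.500403515787879 n 144 zmax 40.57338013692598 rmax 204.59217598135268
top lever a 0.5182227538545421 0.5188255520677525 n 270 zmax 41.82153723213251 rmax 204.8867647034582
scene red 9 [275.3 207.9] [524.7 325.5  20. ] [526.8 324.5  17.3]
scene red 12 [235.8 210.1] [555.7 411.2  20. ] [555.5 411.3  20.3]
scene blue 21 [245.4 212.6] [539.9 393.9  20. ] [541.8 393.3  17.6]
scene blue 13 [264.8 211.8] [523.7 352.6  20. ] [525.4 351.9  17.9]
top red 63 [230.1 150.2] [556.1 408.2  20. ] [556.4 408.3  18.7]
top red 47 [274.9 168.1] [524. 326.  20.] [523.9 326.   20.5]
top blue 69 [239. 159.] [539.9 391.6  20. ] [540.1 391.7  19.1]
top blue 52 [262.1 168.3] [523.2 349.2  20. ] [523.4 349.2  19.4]
```

View pics/scene6.png

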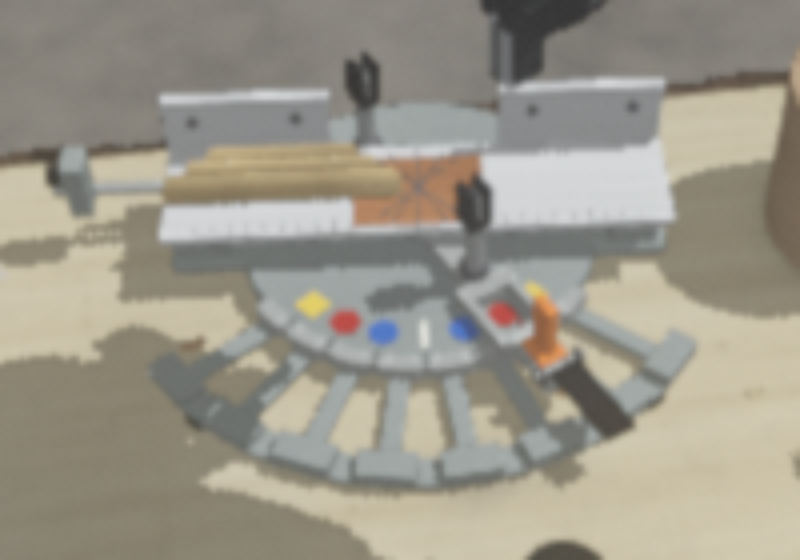

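The lever lies level at (595,395), with its top at 41 mm, and the window frames the red hexagon at (503,313). The saw and moulding are in place, and the robot is clear.

```bash
python3 -c "
from bench import ctrl
print(ctrl.job_done())"
```

```text
the job is handed in; nothing more can be done
None
```

The index arm is clicked in at the right-hand red hexagon, and only after that was the lock lever pressed fully down (its top measured 41 mm up, as specified). The saw (within about 1 mm) and moulding are where they were, and the job is handed in; one earlier push passed over the tab without moving the arm because the gripper rode about 34 mm higher than its reported height.

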